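# Load a sample chip under the stage clips of a chip reader

## Robot

A 7-joint arm with a two-finger parallel gripper is mounted at the origin on the work surface. World frame = base frame: x ahead of the robot, y to its left, z up, the work surface at z = 0. Lengths are in m, angles in rad, forces in N, time in s.
With the tool pointing down it reaches from about 0.4 to 0.875 m from the base axis. Payload 19.3 kg.
Tool frame: the origin (TCP) lies on the centre line of the jaws, within the pads' length; the fingertips stand 25 mm ahead of it and the grasp point (between the pads) lies 6 mm ahead of it (tips_ahead is the distance from the TCP to the fingertips, in m); z points along the fingers, y is the direction in which the jaws open and shut (so a half turn about z gives the same grasp; the last joint's range is limited). The gripper opens to 85 mm and grips with 20 to 120 N. Pads are 22 mm wide; open, the fingers measure 114 mm over their backs; the gripper's body (76 mm by 85 mm) begins 54 mm behind the grasp point. The pads swing forward as they close: fully open they stand 13 mm farther back than shut.
Start: joints at [1.153, 0.521, -0.036, 1.599, 0.021, 1.021, -0.113], TCP at [0.213, -0.588, 0.225] pointing down, gripper open.
Joint ranges: [-2.91, 2.91], [-0.3, 2.13], [-1.5, 1.42], [0.17, 2.43], [-1.26, 4.41], [0.16, 1.93], [-2.52, 2.52]. Speed limits (rad/s): [1.89, 1.89, 2.39, 2.39, 3.01, 3.01, 3.01].

## Interface

Orientations are given as [roll, pitch, yaw] about the fixed x, y, z axes, in that order (R = Rz(yaw) Ry(pitch) Rx(roll)).
In Python, from workcell import observe, grab_frame, job_done, outline_of, tips_ahead gives the robot as it stands. The module is installed in compiled form; this text tells all that it offers.
- The arm moves only by the tool move_arm, never from a script. Its argument "motion" is a list of rows, each a list of 2 entries, a list of its own where there are three numbers: the shift along the world's x, y, z in mm, then the turn, a rotation vector about the world's x, y, z in rad. A call has 1 to 12 rows; each row is the pose to reach, as a shift and turn from the pose commanded when the call began; what a row does not reach only later rows make up. A row lasts 1/8 s, in which the tool goes at most 62.5 mm and 10.7 degrees, less where a joint would pass 70% of its speed; a pose out of reach is approached as far as the arm can. A call with a gripper value outside its range is refused whole. "jaw" is the finger opening in mm, from 0 to 85.4, set as the call begins (left out, the last holds). The fingers move at their own pace and stop on an object; "grip_force" is the grip in N (left out, the last holds). Time passes only in rows, so rows that repeat a pose let the fingers close. It gives the time, the measured TCP pose, the force and the opening at its end, in the units of the state.
- observe(): the state, without advancing time (a new reading comes with each control period).
- grab_frame(name): name is "scene" or "top"; returns a dict with "frame" (384x512x3 uint8, red, green, blue), "fx", "fy", "cx", "cy" (pixels), "T" (4x4, takes a point from camera to world coordinates). Camera axes: x right, y down, z forward; pixel columns grow to the right and rows downward; lengths in m; the calibration is good to about 2 mm. A picture is of the moment at which its call begins. There is no depth.
- job_done(): hands the job in, once; it reports no verdict.
Trained networks look in the newest picture that a camera, given by its name, has taken for a name from the list of things; names that differ only in an ending like _2 or _b are one class to them, and where a whole thing is asked for, a point or a joint stands for the part that bears it (a point fixed in the world has none). Each returns a list of dicts, best first, with "score" (0 to 1); they miss things now and then, are a little off and sometimes report something else, mostly with a low value. They report only what shows in the picture. A call takes as long as a camera call. They do not tell look-alikes from the thing itself.
- outline_of(label, camera): "pixels" (384x512 bool, what is visible of it) and "pixel" ([column, row] in pixels, amid what is visible of it).
The state is a dict: "clock": time; "qpos": joint angles; "qd": joint speeds; "joint_efforts": joint torques, N m; "position": TCP position; "tool_rot": TCP orientation; "force": force on the tool from outside, world axes, zero at the start; "moment": the same for the moment, N m; "grip_width": finger opening in m.
Only numpy, scipy, OpenCV 4.12 (cv2) and the standard library are available. Lean on these libraries where they do the work, as an engineer would, in place of code of your own. Each camera call takes 0.05 s, during which the arm holds its last target.

## Task

Take the chip with the purple reservoir block and load it into the black reader: lay it flat between the guide rails and slide it nose first under the two sprung clips, so that the chip itself lifts them, until it is fully home against the back stop and both clips have snapped down behind its raised nose. Go by feel and gently: the glass cracks if it is rammed into the stop with more than about 15 N. Keep the chip level, keep the gripper off the reader and its clips, let go of the chip, and leave the green chip and the other things where they are.

Things in the scene. Friction and masses are not known exactly. Their poses are not given: they have to be found in the camera images.
- chip_grip (a point): Chip to load, loose, flat on the bench at first, 90 g. Centre of its reservoir block: purple box with pale stripes, 32 (x) x 34 (y) x 34 mm tall, white top, a row of four purple-ringed wells. x to the nose, z up. Chip plate 110 (x) x 56 (y) x 4.5 mm; this point is 24 mm ahead of its trailing edge, on its centreline, 21.5 mm above its underside; the block spans 4.5 to 38.5 mm above the underside.
- chip_nose (a point): The same chip's nose: middle of its leading edge, at its underside, 86 mm ahead of chip_grip; axes as there. The nose is a pale cross bar 14 mm long (x), 8 mm high, full width, its front rounded (radius 4): 3.5 mm above the plate behind it, with a square step down at the bar's rear.
- spare_grip (a point): A second chip of the same shape with a green block (centre of the block, as above): a bystander.
- reader: Chip reader: low black case 280 (x) x 220 (y) x 36 mm, heavy, fixed; rear hump 59 mm high. Origin: centre of underside; +x: insertion direction (away from the robot, turned up to 0.3 rad). On top sits the scanning carriage, a bright metal bed 40 mm above the bench, held fast by its drive, but parked anywhere within 14 mm either way along x: its place is not measured and must be seen or felt.
- mid_stage (a point): Fixed point of the reader, 50 mm ahead (x) of its origin, 40 mm up, axes as reader: where the foot of the back stop's face is with the carriage in mid travel. The stop (black block, 10 mm long, 7 mm high, full width) is within 14 mm of it along x. Bed flat for 175 mm before the stop. Home: nose on the stop, so chip_grip at x -86 (+-14), y 0, z +21.5 mm here, axes parallel.
- mid_mouth (a point): The same kind of fixed point (mid travel) on the bed and centreline where the straight guide rails begin, 104 mm before mid_stage. Dark rails, 6 mm high, 59 mm apart inside (chip 56), run from here to the stop; before here they flare outwards over 28 mm to about 78 mm apart. All of it moves with the carriage.
- mid_toes (a point): The same kind of fixed point (mid travel) on the bed below the tips of the two steel clips, 36 mm before the stop. Clips at y +18 and -18 mm, 11 mm wide: toe tip 11 mm above the bed, 25 degree ramp down to a bend 16 mm before the stop (2 mm above the bed when empty), then a leaf 11 mm up to a screw 43 mm past the stop, 19 mm high. Home, the block is 34 mm from the toes.
- clip_left (a joint): Angle (rad) of the sprung clip at +y: 0 empty, about 0.1 riding on the nose bar, about 0.04 snapped down on the plate behind it (home). Spring 1.5 N down at 0.04, 2.6 N at 0.1. Push to slide the chip in: 5 to 10 N as both clips climb (more if pressed down), 2 to 5 N along the bar; 3 to 1 mm short of the stop they drop and draw the chip on; then the stop is felt.
- clip_right (a joint): The same for the clip at -y.
- tube_rack: White rack with five purple-capped sample tubes, 45 x 170 x 106 mm, loose: a bystander. Origin: centre of the underside.
- reagent: Amber bottle with a blue cap, 60 mm across, 120 mm high: a bystander. Origin: centre of the underside.
- marker: Marker pen lying on the bench, 110 mm long, 13 mm thick: a bystander. Origin: underside, at its middle.
- tip_box: Blue box with clear lid, 120 x 85 x 65 mm: a bystander. Origin: centre of the underside.
Things that resemble listed ones, but are neither listed nor needed, are in the scene too. Leave any yellow look-alike of the part that bears chip_grip alone.

How it is judged:
By the outcome, as a careful person would: the job done as asked, in the order asked, and still so for the second after the job is handed in, with the robot touching nothing.
It also fails if it takes over 69 s, if anything falls off the work surface, if the arm or the gripper's body presses on something with over 40 N, if the wrist force passes 120 N, or if a joint passes its speed limit or range.

## Working session

There is one attempt and no reset: what is moved stays moved. The work goes in short steps, Python scripts to look and compute and a tool call to move; the robot and the scene stay as the last step left them, time stands still between calls to the robot, and variables do not carry over. Pictures are saved under pics/ and viewed, and the job is handed in when it is done.

Besides the shell and the picture viewer there is one more tool, called after ">>>" as name([rows], argument=value, ...), one row to a line, values as JSON. move_arm: Moves the arm, as the interface text tells. Its arguments: {"type":"object","properties":{"motion":{"type":"array"},"jaw":{"type":"number"},"grip_force":{"type":"number"}},"required":["motion"]}

```bash
mkdir -p pics
python3 - <<'E'
from workcell import *
import cv2,numpy as np
s=observe();print({k:np.round(v,3).tolist() for k,v in s.items()}, tips_ahead)
for c in ["scene","top"]:
    f=grab_frame(c);print(c,f["fx"],f["fy"],f["cx"],f["cy"],np.round(f["T"],4).tolist())
    cv2.imwrite(f"pics/{c}0.png",cv2.resize(f["frame"][:,:,::-1],(768,576)))
E
```

```text
{'clock': 0.0, 'qpos': [1.153, 0.522, -0.036, 1.6, 0.021, 1.021, -0.113], 'qd': [-0.001, 0.0, -0.002, -0.001, 0.001, 0.001, 0.001], 'joint_efforts': [0.0, -92.711, 1.98, -36.993, 0.018, 0.008, -0.0], 'position': [0.213, -0.587, 0.225], 'tool_rot': [-3.14, 0.0, 0.348], 'force': [-0.234, 0.226, 0.29], 'moment': [-0.025, 0.011, -0.04], 'grip_width': 0.085} 0.025
scene 379.7990987858368 379.7990987858368 258.2640045761263 191.013538238884 [[-0.7109, 0.4762, -0.5176, 1.0038], [0.7031, 0.463, -0.5397, 0.3698], [-0.0174, -0.7476, -0.664, 0.6652], [0.0, 0.0, 0.0, 1.0]]
top 358.4560851240446 358.4560851240446 257.3148892556914 190.95688174058358 [[0.011, -0.9933, 0.1153, 0.4138], [-0.9991, -0.0155, -0.0383, -0.1297], [0.0398, -0.1148, -0.9926, 1.0087], [0.0, 0.0, 0.0, 1.0]]
```

View pics/scene0.png

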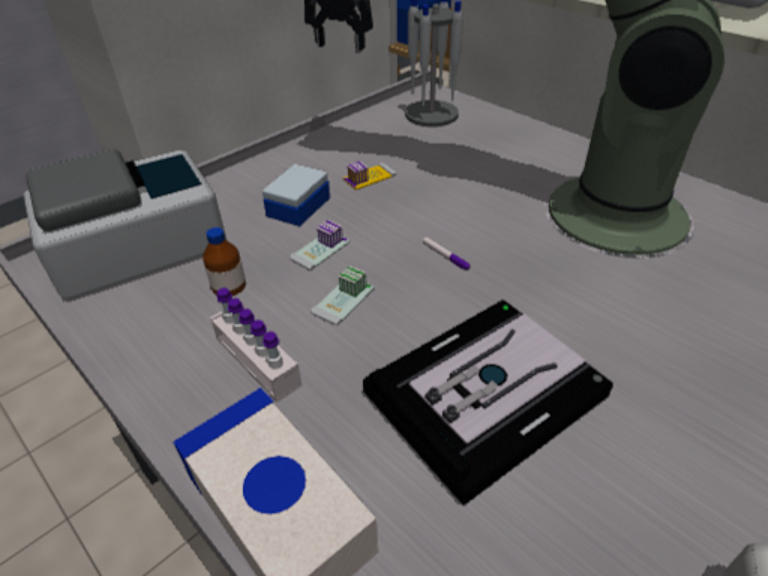

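View pics/top0.png

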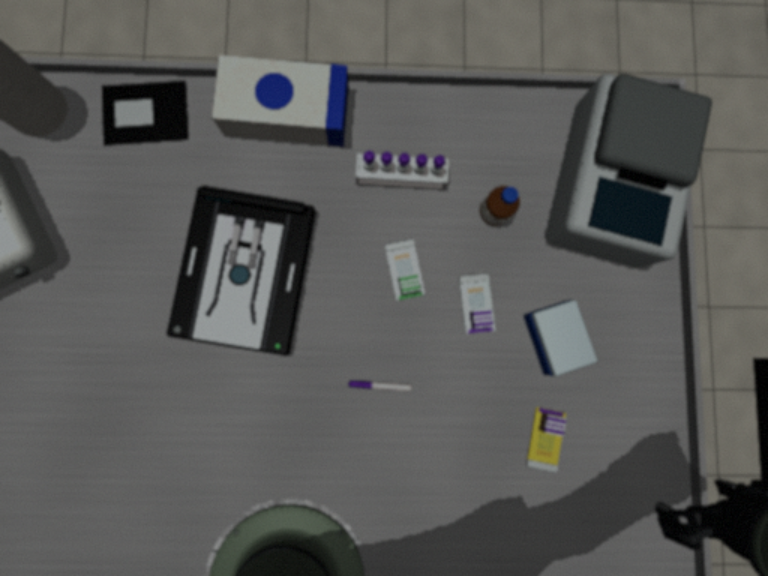

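Candidates (top picture, 768-wide): white chip with a purple block (482,305); yellow look-alike with a purple block (547,438); green spare (405,270). By the description it is the white one at (482,305). I'll check it in a close crop.

Run:
```python
from workcell import *
import cv2,numpy as np
ft=grab_frame("top");fs=grab_frame("scene")
np.savez("f0.npz",t=ft["frame"],s=fs["frame"],Tt=ft["T"],Ts=fs["T"])
a=ft["frame"][170:235,250:345,::-1];cv2.imwrite("pics/c1.png",cv2.resize(a,None,fx=8,fy=8,interpolation=cv2.INTER_CUBIC))
a=ft["frame"][118:242,105:215,::-1];cv2.imwrite("pics/c2.png",cv2.resize(a,None,fx=4.8,fy=4.8,interpolation=cv2.INTER_CUBIC))
a=fs["frame"][195:340,235:415,::-1];cv2.imwrite("pics/c3.png",cv2.resize(a,None,fx=4,fy=4,interpolation=cv2.INTER_CUBIC))
a=fs["frame"][135:220,180:280,::-1];cv2.imwrite("pics/c4.png",cv2.resize(a,None,fx=6,fy=6,interpolation=cv2.INTER_CUBIC))
for l in ["chip_grip","spare_grip","reader"]:
  for c in ["top","scene"]:
    for o in outline_of(l,c): 
        ys,xs=np.where(o["pixels"]); print(l,c,round(o["score"],2),np.round(o["pixel"],1),o["pixels"].sum(),xs.min(),xs.max(),ys.min(),ys.max())
```

```text
chip_grip top 0.82 [362.6 292.3] 809 351 376 271 313
chip_grip top 0.6 [315.4 200.6] 786 307 329 182 221
chip_grip scene 0.96 [215.2 166.3] 598 194 231 148 179
chip_grip scene 0.92 [242.5 113.7] 421 229 262 108 126
spare_grip top 0.93 [268.7 178.1] 713 257 282 160 198
spare_grip top 0.71 [159.7 179.9] 8329 112 209 124 236
spare_grip scene 0.57 [229.6 197.4] 806 208 248 178 216
spare_grip scene 0.36 [321.5 261.6] 12285 242 408 201 336
reader top 0.76 [160.5 179.5] 8255 112 209 123 236
reader top 0.59 [268.7 111.7] 1297 238 298 100 125
reader scene 0.93 [325.4 264.9] 12164 242 407 201 336
```

View pics/c1.png

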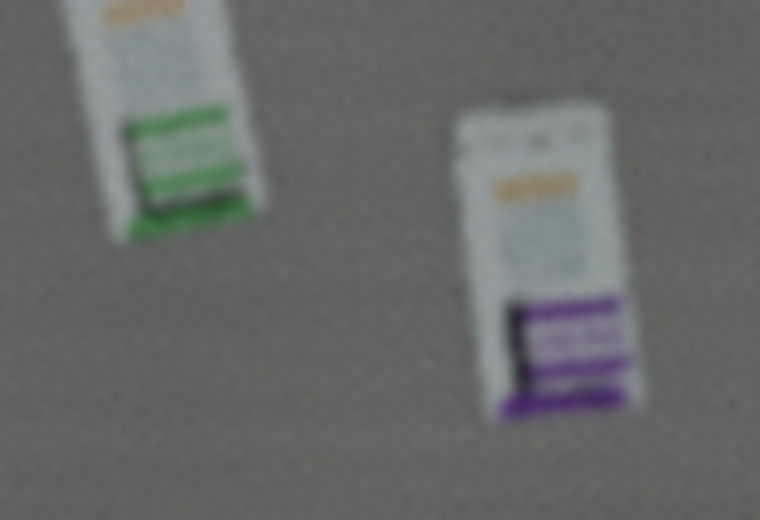

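View pics/c2.png

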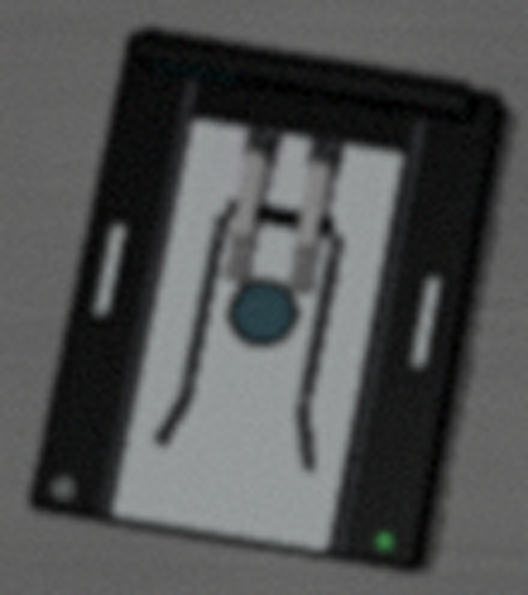

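View pics/c3.png

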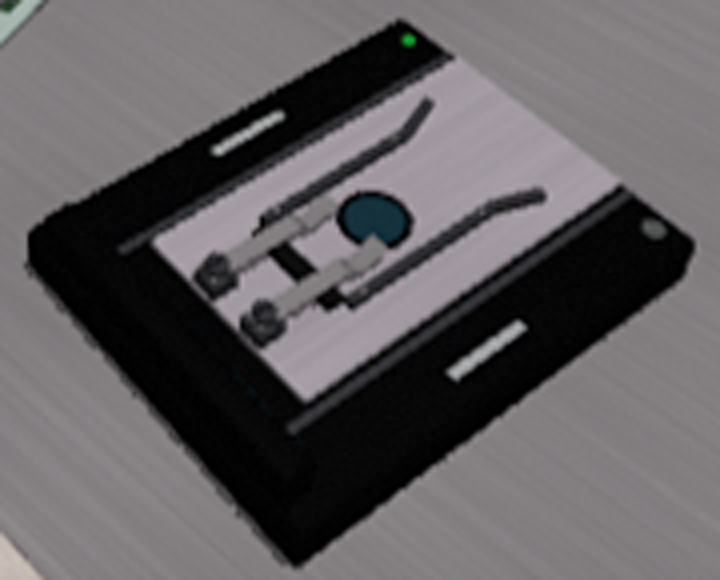

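View pics/c4.png

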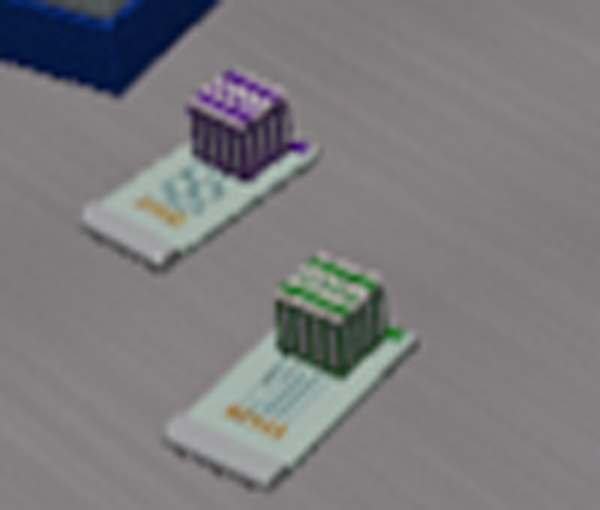

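```bash
cat > h.py <<'E'
import numpy as np
K={"t":(358.4560851,257.3148893,190.9568817),"s":(379.7990988,258.2640046,191.0135382)}
d=np.load("f0.npz");T={"t":d["Tt"],"s":d["Ts"]}
def proj(P,c):
    P=np.atleast_2d(P);f,cx,cy=K[c];q=(P-T[c][:3,3])@T[c][:3,:3]
    return np.c_[f*q[:,0]/q[:,2]+cx,f*q[:,1]/q[:,2]+cy]
def back(uv,z,c):
    f,cx,cy=K[c];uv=np.asarray(uv,float);r=T[c][:3,:3]@np.array([(uv[0]-cx)/f,(uv[1]-cy)/f,1]);o=T[c][:3,3]
    return o+r*(z-o[2])/r[2]
def rz(a): return np.array([[np.cos(a),-np.sin(a),0],[np.sin(a),np.cos(a),0],[0,0,1]])
E
python3 - <<'E'
from h import *
from scipy.optimize import least_squares
un=lambda u,s,o:(np.array(u)+.5)/s-.5+np.array(o)
# chip (c1: s8 o(250,170)), c4: s6 o(180,135); frame: chip_grip xy at bench
C=[("t",(460,112),(86,28,5)),("t",(607,107),(86,-28,5)),("t",(490,418),(-24,28,4)),("t",(645,405),(-24,-28,4)),
("s",(84,218),(86,-28,5)),("s",(163,268),(86,28,3)),("s",(320,150),(-24,28,4)),
("s",(187,102),(16,-17,38.5)),("s",(243,126),(16,17,38.5)),("s",(288,96),(-16,17,38.5)),("s",(232,70),(-16,-17,38.5))]
par={"t":(8,(250,170)),"s":(6,(180,135))}
def res(p):
    r=[]
    for c,u,m in C:
        P=rz(p[2])@np.array(m)/1e3+[p[0],p[1],0]
        b=p[3:5] if c=="s" else (0,0)
        r.append(proj(P,c)[0]-un(u,*par[c])+b)
    return np.concatenate(r+[np.array(p[3:5])])
s=least_squares(res,[.4,-.3,0,0,0],loss="soft_l1");print("chip",np.round(s.x,4));print(np.round(s.fun.reshape(-1,2),1).tolist())
par2={"t":(4.8,(105,118)),"s":(4,(235,195))}
R=[("t",(33,505),lambda p:(-140,110,36)),("t",(420,567),lambda p:(-140,-110,36)),
("t",(190,390),lambda p:(-54+p[3],31,45)),("t",(305,405),lambda p:(-54+p[3],-31,45)),
("t",(162,440),lambda p:(-82+p[3],40.5,45)),("t",(309,466),lambda p:(-82+p[3],-40.5,45)),
("t",(385,541),lambda p:(p[4],-p[5],36)),("t",(63,488),lambda p:(p[4],p[5],36)),
("t",(109,268),lambda p:(p[6],p[7],36)),("t",(426,320),lambda p:(p[6],-p[7],36)),
("t",(238,280),lambda p:(14+p[3],18,51)),("t",(302,292),lambda p:(14+p[3],-18,51)),
("s",(403,20),lambda p:(-140,-110,36)),
("s",(490,210),lambda p:(-54+p[3],31,45)),("s",(402,135),lambda p:(-54+p[3],-31,45)),
("s",(544,195),lambda p:(-82+p[3],40.5,45)),("s",(431,101),lambda p:(-82+p[3],-40.5,45)),
("s",(408,40),lambda p:(p[4],-p[5],36)),("s",(653,229),lambda p:(p[4],p[5],36)),
("s",(487,349),lambda p:(p[6],p[7],36)),("s",(248,133),lambda p:(p[6],-p[7],36)),
("s",(376,240),lambda p:(14+p[3],18,51)),("s",(328,203),lambda p:(14+p[3],-18,51))]
def res2(p):
    r=[]
    for c,u,m in R:
        P=rz(p[2])@np.array(m(p))/1e3+[p[0],p[1],0]
        b=p[8:10] if c=="s" else (0,0)
        r.append(proj(P,c)[0]-un(u,*par2[c])+b)
    return np.concatenate(r+[np.array(p[8:10])])
s=least_squares(res2,[.45,.1,-.15,0,-120,90,0,95,0,0],loss="soft_l1",x_scale=[.1,.1,.1,10,10,10,10,10,1,1]);p=s.x
print("reader",np.round(p,4));print(np.round(s.fun.reshape(-1,2),1).tolist())
J=np.linalg.inv(s.jac.T@s.jac);print("sd",np.round(np.sqrt(np.diag(J))*.4,4))
for x,n in((-86,'home'),(-190,'mouth')):
  print(n,rz(p[2])@np.array([50+p[3]+x,0,61.5])/1e3+[p[0],p[1],0])
E
```

```text
chip [ 0.4707 -0.3448  0.1148  0.7262  0.5593]
[[-0.9, 0.3], [0.1, -1.0], [-0.1, 0.7], [0.1, 0.2], [-1.6, 0.2], [-0.4, 0.2], [0.2, 0.4], [0.3, -0.5], [-0.3, -0.1], [-0.0, -0.5], [0.6, -0.3], [0.7, 0.6]]
reader [ 5.57900e-01  9.42000e-02 -1.52900e-01 -1.11268e+01 -1.28263e+02
  9.01915e+01 -3.02290e+00  9.01826e+01  1.13300e+00  7.08800e-01]
[[-1.5, -0.4], [-0.3, 0.3], [-0.0, 0.6], [-0.9, 1.3], [0.2, -0.1], [-0.3, -0.4], [0.5, 0.1], [0.6, 0.0], [0.7, 0.2], [0.5, 0.5], [-0.7, -0.9], [-0.7, -1.1], [-0.8, -1.3], [-0.5, -1.2], [0.7, 0.2], [-1.4, -0.8], [-0.6, 0.7], [0.2, 0.2], [0.2, 0.3], [-0.1, 0.3], [0.0, 0.1], [0.4, 0.8], [0.4, -0.8], [1.1, 0.7]]
sd [7.000e-04 4.000e-04 2.800e-03 8.643e-01 9.396e-01 5.428e-01 9.433e-01
 5.379e-01 2.152e-01 1.894e-01]
home [0.51131736 0.10141828 0.0615    ]
mouth [0.40853019 0.11725487 0.0615    ]
```

>>> move_arm([
  [[40, 38, 0], [0, 0, -0.04]],
  [[85, 80, 0], [0, 0, -0.08]],
  [[130, 122, 0], [0, 0, -0.12]],
  [[175, 165, 0], [0, 0, -0.16]],
  [[215, 203, 0], [0, 0, -0.2]],
  [[245, 231, 0], [0, 0, -0.22]],
  [[258, 243, 0], [0, 0, -0.233]],
  [[258, 243, -50], [0, 0, -0.233]],
  [[258, 243, -90], [0, 0, -0.233]],
  [[258, 243, -110], [0, 0, -0.233]],
  [[258, 243, -115], [0, 0, -0.233]],
  [[258, 243, -115], [0, 0, -0.233]],
], jaw=85)

```text
clock: 2.0
position: [0.4712, -0.3447, 0.1106]
tool_rot: [3.141, -0.0, 0.115]
force: [0.2, -0.3, -0.1]
grip_width: 0.085
```

Run:
```python
from workcell import *
import cv2,numpy as np
s=observe();print({k:np.round(s[k],4).tolist() for k in("clock","position","tool_rot","force")})
a=grab_frame("top")["frame"][150:250,240:380,::-1];b=grab_frame("scene")["frame"][80:220,160:320,::-1]
a=cv2.resize(a,(400,286));b=cv2.resize(b,(400,350));a=cv2.copyMakeBorder(a,0,64,0,0,0)
cv2.imwrite("pics/d1.png",np.hstack([a,b]))
```

```text
{'clock': 2.0, 'position': [0.4712, -0.3447, 0.1106], 'tool_rot': [3.1414, -0.0003, 0.1147], 'force': [0.2419, -0.262, -0.0515]}
```

View pics/d1.png

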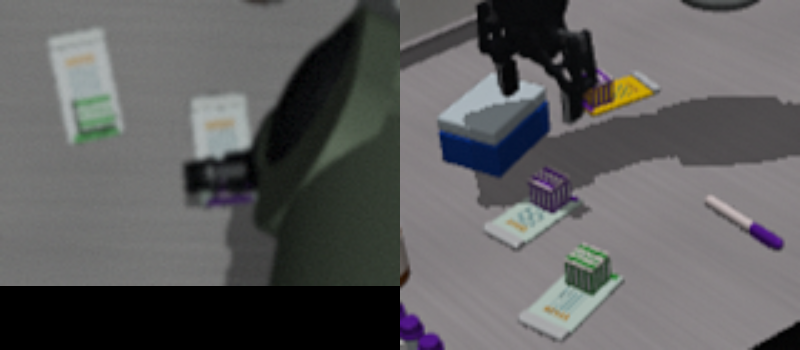

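The crops show the gripper above the purple block (scene crop: block at 548,188; top crop: finger at 222,172 over it), and nothing else is in its way. Next I descend and grip.

>>> move_arm([
  [[0, 0, -30], [0, 0, 0]],
  [[0, 0, -55], [0, 0, 0]],
  [[0, 0, -70], [0, 0, 0]],
  [[0, 0, -75], [0, 0, 0]],
  [[0, 0, -75], [0, 0, 0]],
  [[0, 0, -75], [0, 0, 0]],
], jaw=60)

```text
clock: 2.85
position: [0.4714, -0.3449, 0.036]
tool_rot: [3.141, -0.001, 0.115]
force: [-0.1, -0.1, 0.2]
grip_width: 0.0598
```

Run:
```python
from workcell import *
import cv2,numpy as np
s=observe();print({k:np.round(s[k],4).tolist() for k in("clock","position","tool_rot","force")})
b=grab_frame("scene")["frame"][100:200,170:290,::-1]
cv2.imwrite("pics/d2.png",cv2.resize(b,None,fx=6,fy=6))
```

```text
{'clock': 2.85, 'position': [0.4714, -0.3449, 0.036], 'tool_rot': [3.1409, -0.0009, 0.1146], 'force': [-0.1063, -0.0807, 0.1962]}
```

View pics/d2.png

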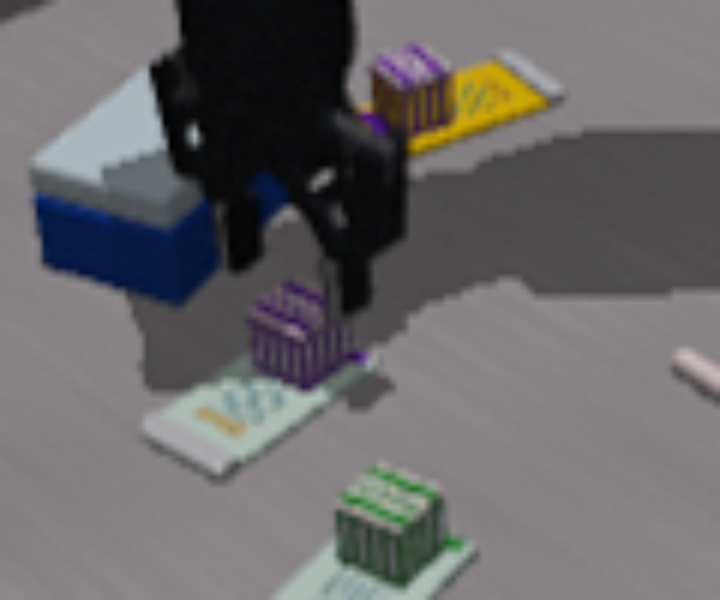

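Run:
```python
from h import *
for y in(36,-36):
  for z in(11,20,30,60): print(y,z,(proj(rz(.1148)@np.array([0,y,z])/1e3+[.4712,-.3447,0],"s")[0]-[170,100])*6)
print((proj(rz(.1148)@np.array([0,0,38.5])/1e3+[.4707,-.3448,0],"s")[0]-[170,100])*6)
```

```text
36 11 [351.45933188 375.43118156]
36 20 [350.13449798 360.18428972]
36 30 [348.64503703 343.04278236]
36 60 [344.06318938 290.31244726]
-36 11 [241.96149779 320.92201351]
-36 20 [240.08657761 305.85380033]
-36 30 [237.97944485 288.91935913]
-36 60 [231.50263039 236.86699888]
[291.55257238 300.37361427]
```

Run:
```python
from workcell import *
from h import *
import cv2
b=grab_frame("scene")["frame"];t=grab_frame("top")["frame"]
b=b[120:180,190:260,::-1];t=t[170:235,290:350,::-1]
b=np.clip(b.astype(float)*1.6,0,255).astype(np.uint8);t=np.clip(t.astype(float)*1.8,0,255).astype(np.uint8)
cv2.imwrite("pics/d3.png",np.hstack([cv2.resize(b,(420,360)),cv2.resize(t,(332,360))]))
print(observe()["position"])
for y in(45,-45):
  for z in(80,95,105,130): print(y,z,proj(rz(.1148)@np.array([0,y,z])/1e3+[.4712,-.3447,0],"s")[0])
```

```text
[ 0.47124677 -0.34478069  0.03574411]
45 80 [229.27958682 143.48253165]
45 95 [228.89890679 138.83564892]
45 105 [228.64095635 135.68690102]
45 130 [227.98102094 127.63120544]
-45 80 [205.55518022 132.45107309]
-45 95 [204.96725895 127.88858417]
-45 105 [204.56914262 124.79905261]
-45 130 [203.55157047 116.9023122 ]
```

View pics/d3.png

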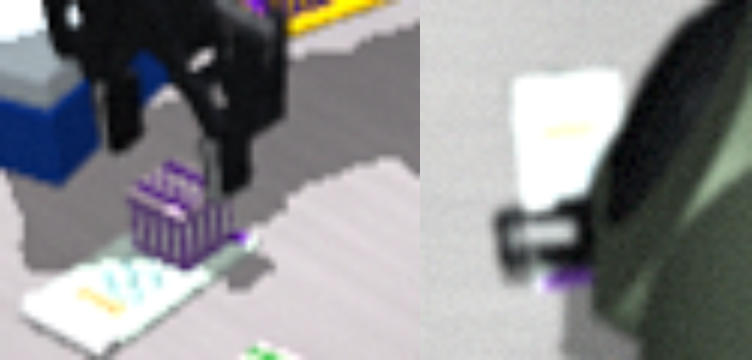

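Run:
```python
from h import *
Ri=rz(-.1148)
for n,uv,c in(("s+",(229.2,151.2),"s"),("s-",(210,144.7),"s"),("t+outer",(304.5,213),"t"),("t front",(308,207.5),"t"),("t back",(308,220.5),"t")):
  for z in(.01,.02,.035,.05,.08):
    print(n,z,np.round(Ri@(back(uv,z,c)-[.4712,-.3447,0])*1e3,1))
```

```text
s+ 0.01 [-43.2  -0.6  10. ]
s+ 0.02 [-33.2   9.3  20. ]
s+ 0.035 [-18.2  24.2  35. ]
s+ 0.05 [-3.2 39.  50. ]
s+ 0.08 [26.7 68.8 80. ]
s- 0.01 [-32.9 -69.4  10. ]
s- 0.02 [-23.  -58.4  20. ]
s- 0.035 [ -8.3 -42.   35. ]
s- 0.05 [  6.4 -25.6  50. ]
s- 0.08 [35.9  7.3 80. ]
t+outer 0.01 [ 3.5 43.4 10. ]
t+outer 0.02 [ 3.1 45.1 20. ]
t+outer 0.035 [ 2.6 47.8 35. ]
t+outer 0.05 [ 2.1 50.4 50. ]
t+outer 0.08 [ 1.  55.7 80. ]
t front 0.01 [17.8 31.7 10. ]
t front 0.02 [17.3 33.6 20. ]
t front 0.035 [16.6 36.4 35. ]
t front 0.05 [15.8 39.2 50. ]
t front 0.08 [14.3 44.9 80. ]
t back 0.01 [-18.3  36.1  10. ]
t back 0.02 [-18.5  37.9  20. ]
t back 0.035 [-18.7  40.7  35. ]
t back 0.05 [-18.9  43.4  50. ]
t back 0.08 [-19.3  49.   80. ]
```

The scene picture puts the fingertips at z≈45 mm, while the nominal data say about 15 mm. I'll go down in small steps and watch both force and picture. The 60 mm opening straddles the 56 mm plate.

>>> move_arm([
  [[0, 0, -2], [0, 0, 0]],
  [[0, 0, -4], [0, 0, 0]],
  [[0, 0, -6], [0, 0, 0]],
  [[0, 0, -8], [0, 0, 0]],
  [[0, 0, -8], [0, 0, 0]],
], jaw=62)

```text
clock: 3.62
position: [0.4709, -0.3445, 0.027]
tool_rot: [-3.141, 0.0, 0.115]
force: [0.2, -0.2, -0.6]
grip_width: 0.0618
```

View pics/d4.png

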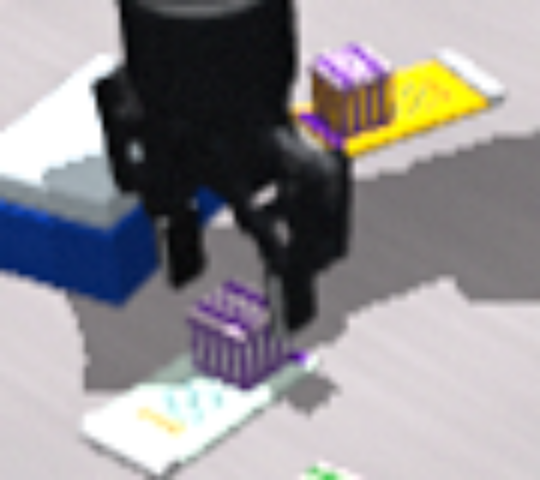

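>>> move_arm([
  [[0, 0, -2], [0, 0, 0]],
  [[0, 0, -4], [0, 0, 0]],
  [[0, 0, -6], [0, 0, 0]],
  [[0, 0, -8], [0, 0, 0]],
  [[0, 0, -8], [0, 0, 0]],
], jaw=62)

```text
clock: 4.3
position: [0.4709, -0.3445, 0.019]
tool_rot: [-3.141, 0.0, 0.115]
force: [-0.3, 0.2, 0.1]
grip_width: 0.0621
```

Run:
```python
from workcell import *
from h import *
import cv2
b=grab_frame("scene")["frame"]
b=b[100:180,180:270,::-1]
b=np.clip(b.astype(float)*1.6,0,255).astype(np.uint8)
cv2.imwrite("pics/d5.png",cv2.resize(b,None,fx=6,fy=6))
s=observe();print(s["position"],s["force"],s["clock"])
```

```text
[ 0.47096135 -0.34457211  0.01911873] [ 0.12104256 -0.08371889 -0.76975297] 4.35
```

View pics/d5.png

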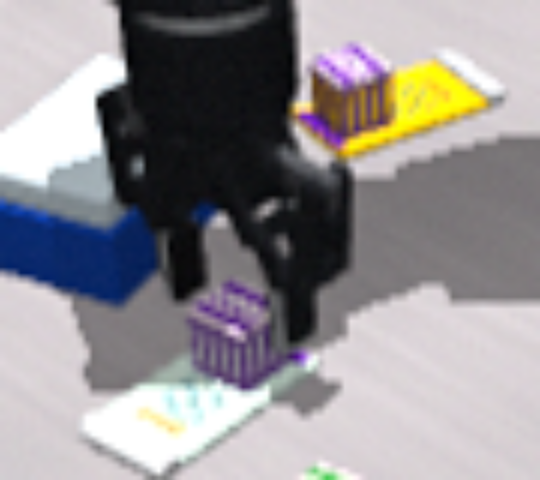

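>>> move_arm([
  [[0, 0, -3], [0, 0, 0]],
  [[0, 0, -6], [0, 0, 0]],
  [[0, 0, -9], [0, 0, 0]],
  [[0, 0, -12], [0, 0, 0]],
  [[0, 0, -12], [0, 0, 0]],
], jaw=62)

```text
clock: 4.97
position: [0.4708, -0.3445, 0.0069]
tool_rot: [-3.141, 0.0, 0.115]
force: [0.2, 0.1, -0.1]
grip_width: 0.0622
```

Run:
```python
from workcell import *
from h import *
import cv2
b=grab_frame("scene")["frame"]
b=b[100:180,180:270,::-1]
b=np.clip(b.astype(float)*1.6,0,255).astype(np.uint8)
cv2.imwrite("pics/d6.png",cv2.resize(b,None,fx=6,fy=6))
s=observe();print(s["position"],s["force"],s["clock"])
```

```text
[ 0.47092801 -0.34454159  0.00708922] [ 0.12721222 -0.79776781 -0.62181107] 5.025
```

View pics/d6.png

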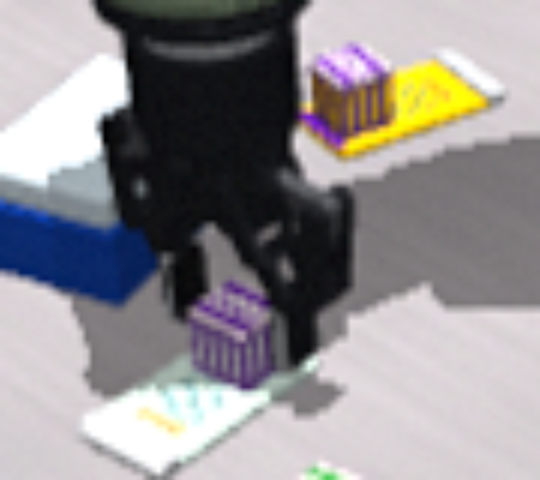

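The arm shows no contact at TCP z = 7 mm, and the fingertips appear at about z = 17 mm (crop 302,366) beside the block. So the picture is right and the stated tip length is not. Now I close.

>>> move_arm([
  [[0, 0, 0], [0, 0, 0]],
  [[0, 0, 0], [0, 0, 0]],
  [[0, 0, 0], [0, 0, 0]],
  [[0, 0, 0], [0, 0, 0]],
  [[0, 0, 0], [0, 0, 0]],
  [[0, 0, 0], [0, 0, 0]],
], jaw=28, grip_force=45)

```text
clock: 5.78
position: [0.4712, -0.3447, 0.0075]
tool_rot: [3.141, -0.0, 0.115]
force: [-0.5, 0.9, 6.2]
grip_width: 0.033
```

Run:
```python
from workcell import *
from h import *
import cv2
b=grab_frame("scene")["frame"]
b=b[100:180,180:270,::-1]
b=np.clip(b.astype(float)*1.6,0,255).astype(np.uint8)
cv2.imwrite("pics/d7.png",cv2.resize(b,None,fx=6,fy=6))
s=observe();print(s["position"],s["tool_rot"],s["force"],s["moment"],s["clock"],s["grip_width"])
```

```text
[ 0.47117513 -0.3446959   0.00744694] [ 3.14128791e+00 -3.69284382e-04  1.14772088e-01] [-0.90774926  0.9003347   5.86834986] [0.049807   0.15561067 0.03083157] 5.825 0.03316996485581178
```

View pics/d7.png

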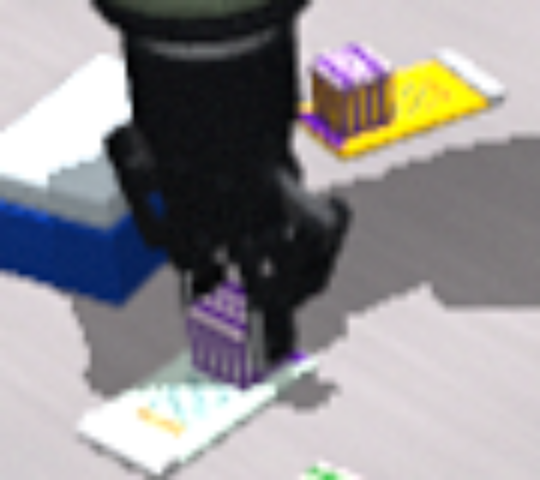

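>>> move_arm([
  [[0, 0, 5], [0, 0, 0]],
  [[0, 0, 20], [0, 0, 0]],
  [[0, 0, 50], [0, 0, 0]],
  [[0, 0, 80], [0, 0, 0]],
  [[0, 0, 100], [0, 0, 0]],
  [[0, 0, 110], [0, 0, 0]],
  [[0, 0, 110], [0, 0, 0]],
  [[0, 0, 110], [0, 0, 0]],
])

```text
clock: 6.82
position: [0.4707, -0.3443, 0.1165]
tool_rot: [-3.141, 0.001, 0.115]
force: [-0.6, -0.6, -1.6]
grip_width: 0.0334
```

Run:
```python
from workcell import *
from h import *
import cv2
b=grab_frame("scene")["frame"];t=grab_frame("top")["frame"]
np.savez("f1.npz",s=b,t=t)
b=b[70:170,180:280,::-1];t=t[150:230,290:370,::-1]
b=np.clip(b.astype(float)*1.4,0,255).astype(np.uint8);t=np.clip(t.astype(float)*1.4,0,255).astype(np.uint8)
cv2.imwrite("pics/d8.png",np.hstack([cv2.resize(b,(400,400)),cv2.resize(t,(400,400))]))
s=observe();print(s["position"],s["tool_rot"],s["force"],s["moment"],s["clock"],s["grip_width"])
```

```text
[ 0.47063291 -0.34435101  0.11642127] [-3.14076110e+00  1.00520351e-03  1.14736570e-01] [ 0.16805015 -0.4479879  -0.79863445] [-0.01569761 -0.02244022  0.04345875] 6.925 0.033637343562837665
```

View pics/d8.png

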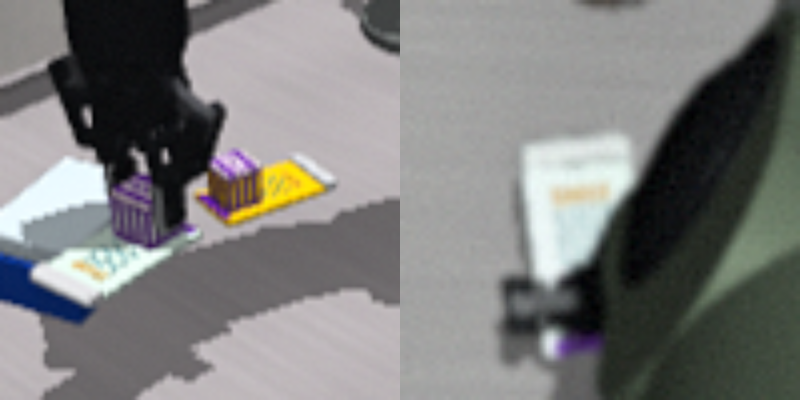

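```bash
cat > fitc.py <<'E'
from h import *
from scipy.optimize import least_squares
from scipy.spatial.transform import Rotation as Ro
un=lambda u,s,o:(np.array(u)+.5)/s-.5+np.array(o)
def fit(C,par,x0,bs=(.73,.56)):
    def res(p):
        r=[]
        R=Ro.from_euler("xyz",p[3:6]).as_matrix()
        for c,u,m in C:
            q=proj(R@np.array(m)/1e3+p[:3],c)[0]-un(u,*par[c])
            if c=="s": q=q+bs
            r.append(q)
        return np.concatenate(r+[np.array([p[3]-x0[3],p[4]-x0[4],p[5]-x0[5]])/[.03,.05,.02]])
    s=least_squares(res,x0,x_scale=[.01,.01,.01,.01,.01,.01],loss="soft_l1")
    print(np.round(s.x,4),np.round(s.fun[:-3].reshape(-1,2),1).tolist()); return s.x
E
python3 - <<'E'
from fitc import *
C=[("t",(122,145),(86,28,5)),("t",(232,137),(86,-28,5)),("t",(148,354),(-24,28,4)),
("s",(32,268),(86,-28,5)),("s",(95,305),(86,28,3)),("s",(200,235),(-24,28,4)),("s",(108,192),(16,-17,38.5))]
fit(C,{"t":(5,(290,150)),"s":(4,(180,70))},[.4707,-.3445,.109,0,0,.1148])
E
```

```text
[ 0.4695 -0.3461  0.1073 -0.0031 -0.0287  0.1181] [[0.1, 0.0], [-0.2, -0.6], [0.0, 1.5], [-1.1, 1.2], [-1.5, 0.0], [1.0, -0.3], [0.7, -0.3]]
```

The chip is lifted, level within measurement noise, and the tip box and yellow chip are untouched. Now I carry it over to the reader.

>>> move_arm([
  [[0, 0, 20], [0, 0, 0]],
  [[-4, 25, 35], [0, 0, -0.01]],
  [[-10, 65, 40], [0, 0, -0.03]],
  [[-17, 110, 40], [0, 0, -0.06]],
  [[-24, 155, 40], [0, 0, -0.09]],
  [[-30, 200, 40], [0, 0, -0.12]],
  [[-37, 245, 40], [0, 0, -0.15]],
  [[-44, 290, 40], [0, 0, -0.18]],
  [[-51, 335, 40], [0, 0, -0.21]],
  [[-58, 380, 40], [0, 0, -0.235]],
  [[-64, 420, 40], [0, 0, -0.255]],
  [[-68, 450, 40], [0, 0, -0.268]],
])

```text
clock: 8.43
position: [0.4024, 0.1071, 0.1569]
tool_rot: [3.142, 0.001, -0.153]
force: [0.7, -0.0, -1.8]
grip_width: 0.0331
```

>>> move_arm([
  [[-1, 8, 0], [0, 0, 0]],
  [[-2, 12, 0], [0, 0, 0]],
  [[-2, 13, -20], [0, 0, 0]],
  [[-2, 13, -45], [0, 0, 0]],
  [[-2, 13, -60], [0, 0, 0]],
  [[-2, 13, -65], [0, 0, 0]],
  [[-2, 13, -65], [0, 0, 0]],
])

```text
clock: 9.3
position: [0.4011, 0.1179, 0.0922]
tool_rot: [3.141, 0.0, -0.154]
force: [-0.3, 0.0, -0.2]
grip_width: 0.0331
```

```bash
cat > look.py <<'E'
import sys
from workcell import *
from h import *
import cv2
n=sys.argv[1]
b=grab_frame("scene")["frame"];t=grab_frame("top")["frame"]
np.savez(f"f_{n}.npz",s=b,t=t)
b=b[180:330,250:420,::-1];t=t[130:250,100:220,::-1]
f=lambda a:np.clip(a.astype(float)*1.5,0,255).astype(np.uint8)
cv2.imwrite(f"pics/{n}s.png",cv2.resize(f(b),None,fx=4,fy=4,interpolation=cv2.INTER_CUBIC))
cv2.imwrite(f"pics/{n}t.png",cv2.resize(f(t),None,fx=4.8,fy=4.8,interpolation=cv2.INTER_CUBIC))
s=observe();print({k:np.round(s[k],4).tolist() for k in("clock","position","tool_rot","force","moment","grip_width")})
E
python3 look.py e1
```

```text
{'clock': 9.4, 'position': [0.4013, 0.1183, 0.0927], 'tool_rot': [-3.1413, -0.0006, -0.1537], 'force': [-0.0332, 0.3304, -0.7689], 'moment': [0.0129, -0.0365, 0.0143], 'grip_width': 0.0331}
```

View pics/e1s.png

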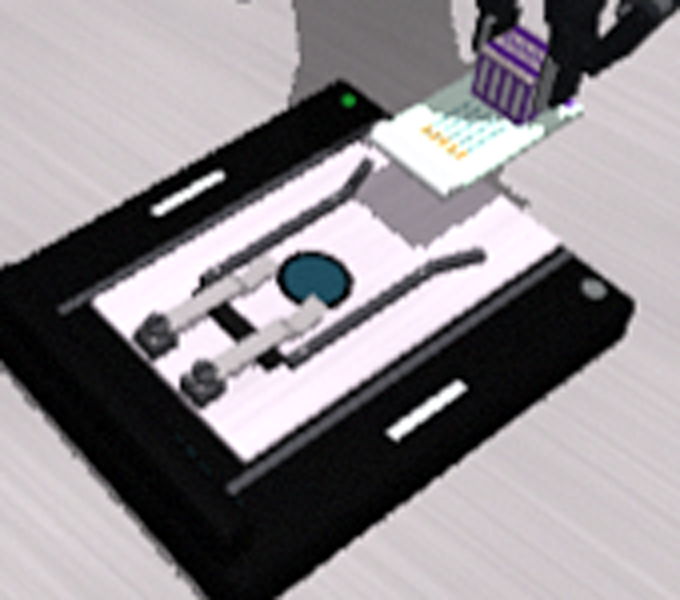

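View pics/e1t.png

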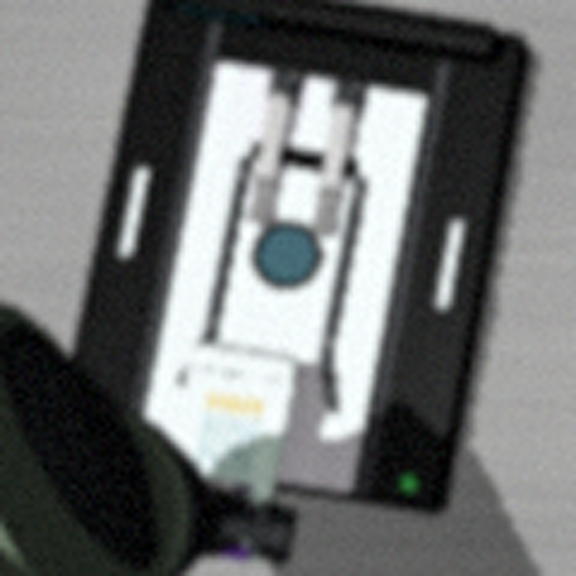

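>>> move_arm([
  [[0, 0, -12], [0, 0, 0]],
  [[0, 0, -24], [0, 0, 0]],
  [[0, 0, -32], [0, 0, 0]],
  [[0, 0, -36], [0, 0, 0]],
  [[0, 0, -36], [0, 0, 0]],
  [[0, 0, -36], [0, 0, 0]],
])

```text
clock: 10.15
position: [0.4011, 0.1185, 0.0564]
tool_rot: [-3.141, -0.0, -0.153]
force: [0.1, 0.4, -0.7]
grip_width: 0.0334
```

```bash
python3 look.py e2
```

```text
{'clock': 10.25, 'position': [0.4012, 0.1185, 0.0564], 'tool_rot': [-3.1413, -0.0004, -0.1533], 'force': [-0.214, -0.0745, -2.0696], 'moment': [0.044, 0.0363, -0.0545], 'grip_width': 0.0332}
```

View pics/e2s.png

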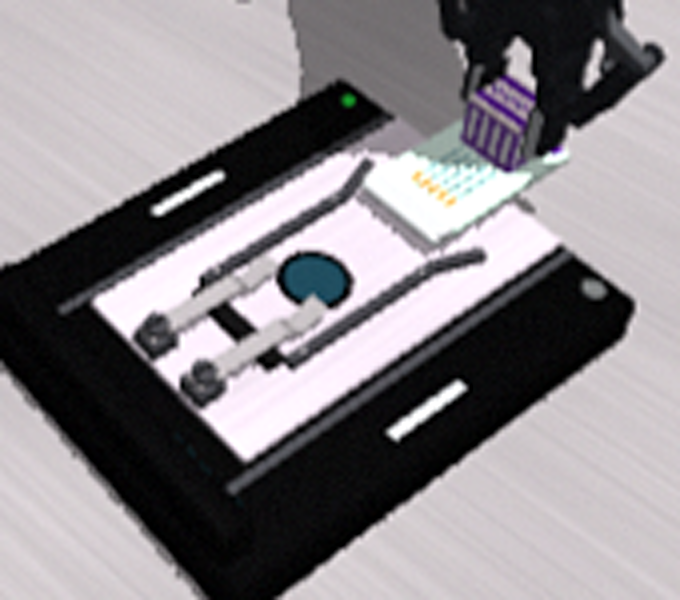

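View pics/e2t.png

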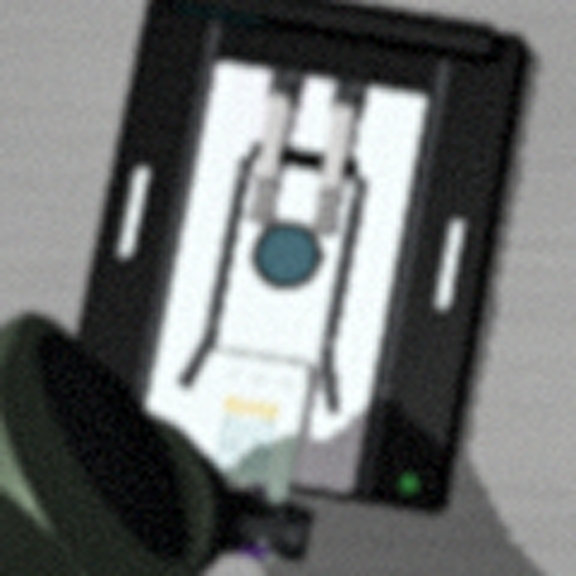

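Run:
```python
from fitc import *
C=[("t",(217,351),(86,28,5)),("t",(313,361),(86,-28,5)),
("s",(362,186),(86,-28,5)),("s",(435,246),(86,28,3)),("s",(570,157),(-24,28,4)),("s",(470,95),(16,-17,38.5)),("s",(525,129),(16,17,38.5))]
x=fit(C,{"t":(4.8,(100,130)),"s":(4,(250,180))},[.4012,.1185,.049,0,0,-.1533],bs=(1.13,.71))
d=rz(.1529)@(x[:3]-[.5579,.0942,.04]);print("in reader",d)
```

```text
[ 0.4008  0.1173  0.0473  0.0033 -0.0072 -0.1443] [[-0.8, -0.4], [0.3, 0.8], [-0.7, -0.8], [0.1, 0.2], [0.4, -0.3], [0.5, 0.4], [-1.1, 0.5]]
in reader [-0.15875092 -0.00108296  0.00727195]
```

>>> move_arm([
  [[0, 0, -3], [0, 0, 0]],
  [[0, 0, -5], [0, 0, 0]],
  [[0, 0, -7], [0, 0, 0]],
  [[0, 0, -7], [0, 0, 0]],
  [[0, 0, -7], [0, 0, 0]],
])

```text
clock: 10.88
position: [0.401, 0.1184, 0.0492]
tool_rot: [-3.142, 0.0, -0.153]
force: [0.1, 0.1, 0.3]
grip_width: 0.0336
```

```bash
python3 look.py e3
```

```text
{'clock': 10.975, 'position': [0.401, 0.1184, 0.0492], 'tool_rot': [-3.1415, -0.0, -0.1533], 'force': [0.6104, -0.2457, 0.6035], 'moment': [0.0445, -0.0443, 0.0161], 'grip_width': 0.0333}
```

View pics/e3s.png

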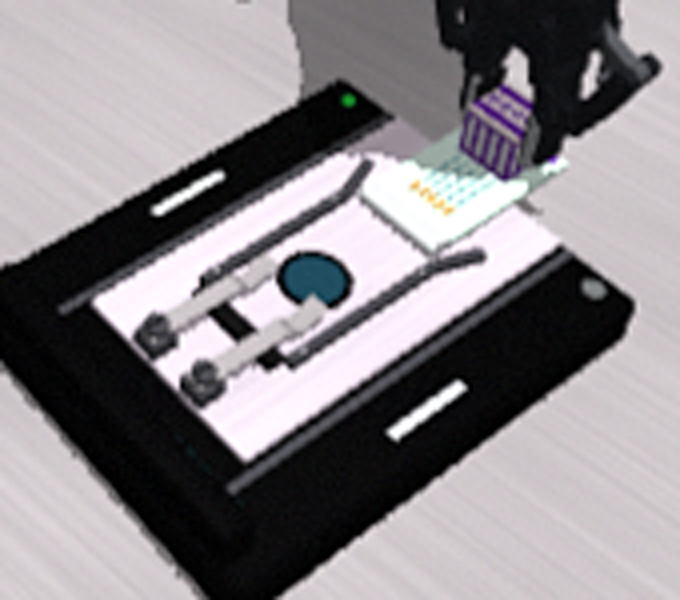

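View pics/e3t.png

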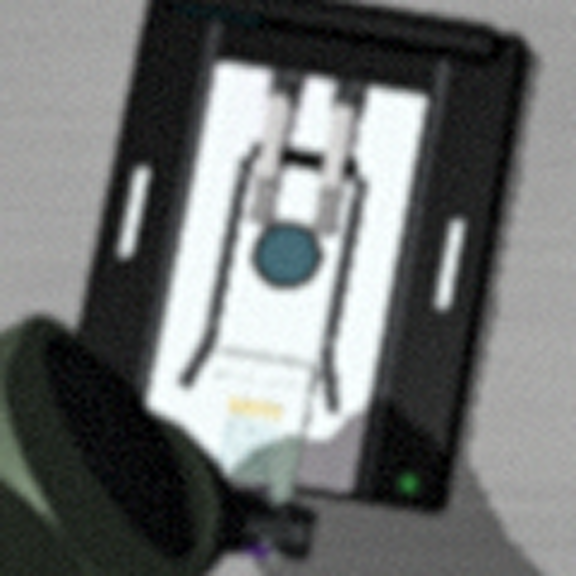

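```bash
cat > ov.py <<'E'
import sys
from h import *
import cv2
n,px,py,yaw,dy=sys.argv[1],*map(float,sys.argv[2:6])
d2=np.load(f"f_{n}.npz");out=[]
rp=[.5579,.0942,-.1529]; c0=-11.1
W=lambda m:rz(rp[2])@(np.array(m)/1e3+[0,dy/1e3,0])+[rp[0],rp[1],0]
Cc=lambda m:rz(yaw)@np.array(m)/1e3+[px,py,.0417]
for c,o,sz,S in(("t",(135,165),(50,55),8),("s",(300,200),(90,90),6)):
    im=d2[c][o[1]:o[1]+sz[1],o[0]:o[0]+sz[0],::-1]
    im=cv2.resize(np.clip(im*1.4,0,255).astype(np.uint8),None,fx=S,fy=S,interpolation=cv2.INTER_CUBIC)
    b=np.array((1.13,.71)) if c=="s" else 0
    def ln(a,e,col):
        q=[tuple(np.round((proj(p,c)[0]+b-o+.5)*S-.5).astype(int).tolist()) for p in(a,e)]
        cv2.line(im,q[0],q[1],col,1)
    for s in(1,-1):
        for z,col in((46,(0,0,255)),):
            ln(W((-54+c0,29.5*s,z)),W((50+c0,29.5*s,z)),col); ln(W((-54+c0,29.5*s,z)),W((-82+c0,39*s,z)),col)
        ln(Cc((86,28*s,5)),Cc((-24,28*s,5)),(0,160,0))
    ln(Cc((86,28,5)),Cc((86,-28,5)),(0,160,0))
    cv2.imwrite(f"pics/ov_{n}{c}.png",im)
E
python3 ov.py e3 .401 .1184 -.1533 0
```

```text
(no output)
```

View pics/ov_e3t.png

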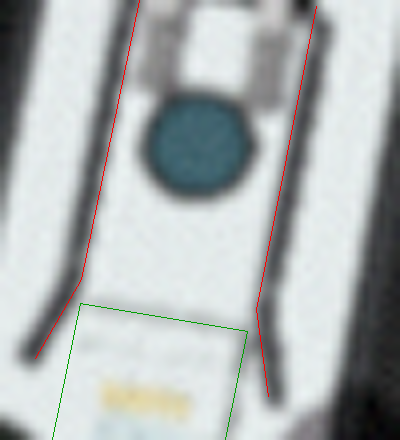

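View pics/ov_e3s.png

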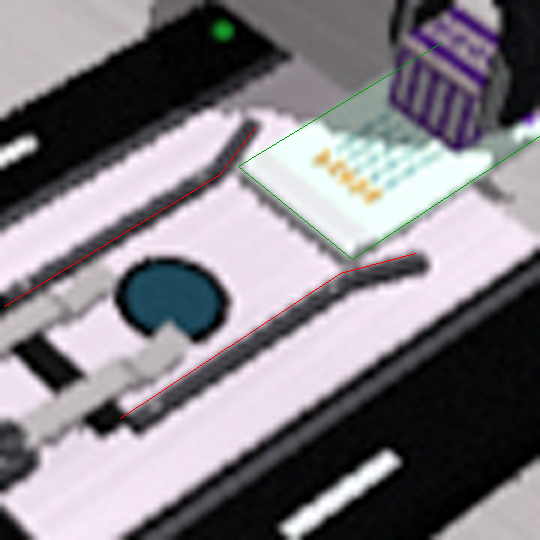

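>>> move_arm([
  [[0, -0.5, 0], [0, 0, 0]],
  [[3, -1, 0], [0, 0, 0]],
  [[6.9, -1.6, 0], [0, 0, 0]],
  [[9.9, -2, 0], [0, 0, 0]],
  [[13.8, -2.6, 0], [0, 0, 0]],
  [[17.8, -3.2, 0], [0, 0, 0]],
  [[19.8, -3.5, 0], [0, 0, 0]],
  [[19.8, -3.5, 0], [0, 0, 0]],
])

```text
clock: 11.98
position: [0.4209, 0.1149, 0.0492]
tool_rot: [-3.142, 0.0, -0.153]
force: [0.9, -0.1, -0.4]
grip_width: 0.0331
```

```bash
python3 look.py e4; python3 ov.py e4 .4207 .1149 -.1533 -.5
```

```text
{'clock': 12.075, 'position': [0.4206, 0.1149, 0.0492], 'tool_rot': [3.1415, 0.0002, -0.1532], 'force': [-0.4482, 0.2188, -1.0234], 'moment': [0.01, 0.0171, 0.0119], 'grip_width': 0.033}
```

View pics/ov_e4t.png

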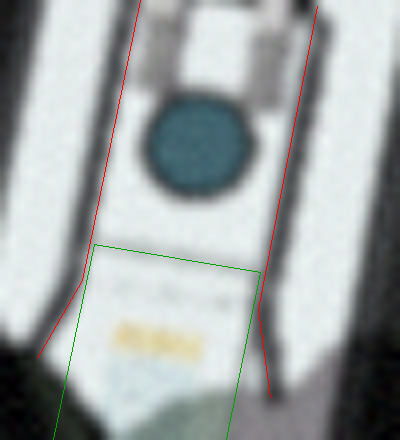

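View pics/e4s.png

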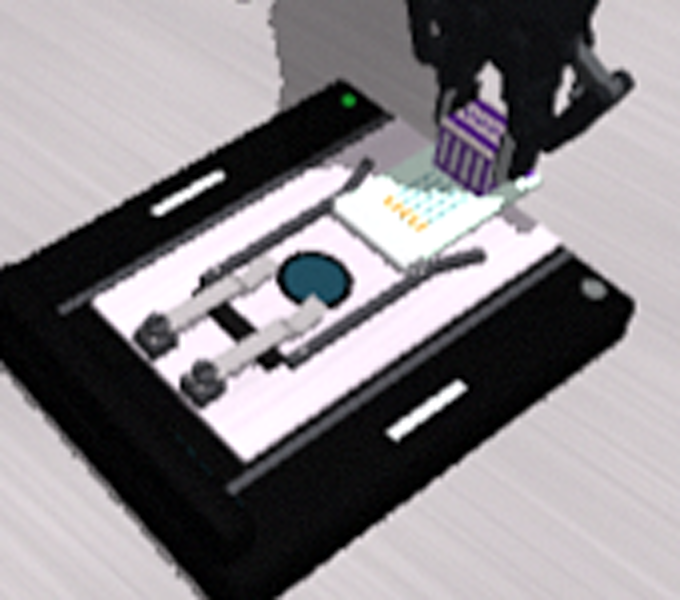

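The nose is between the rails (top overlay 95,245 to 260,272) and I feel no side force. Now I lower it onto the bed by feel.

>>> move_arm([
  [[0, 0, -0.5], [0, 0, 0]],
  [[0, 0, -1], [0, 0, 0]],
  [[0, 0, -1.3], [0, 0, 0]],
  [[0, 0, -1.3], [0, 0, 0]],
])

```text
clock: 12.58
position: [0.4208, 0.1149, 0.0479]
tool_rot: [3.142, 0.0, -0.153]
force: [-0.0, 0.1, -1.1]
grip_width: 0.0332
```

>>> move_arm([
  [[0, 0, -0.3], [0, 0, 0]],
  [[0, 0, -0.6], [0, 0, 0]],
  [[0, 0, -0.6], [0, 0, 0]],
])

```text
clock: 12.95
position: [0.4208, 0.1149, 0.0474]
tool_rot: [-3.142, -0.0, -0.153]
force: [-1.1, 0.4, 4.1]
grip_width: 0.0332
```

Run:
```python
from workcell import *
s=observe();print(s["position"],s["force"],s["moment"])
```

```text
[0.42079341 0.11492489 0.04738097] [-1.13051438  0.41417515  4.10668572] [-0.0545607   0.23721805 -0.04340303]
```

>>> move_arm([
  [[0, 0, 0.4], [0, 0, 0]],
  [[4, -0.6, 0.4], [0, 0, 0]],
  [[9, -1.4, 0.4], [0, 0, 0]],
  [[14, -2.2, 0.4], [0, 0, 0]],
  [[19, -2.9, 0.4], [0, 0, 0]],
  [[24, -3.7, 0.4], [0, 0, 0]],
  [[29, -4.5, 0.4], [0, 0, 0]],
  [[34, -5.2, 0.4], [0, 0, 0]],
  [[39, -6, 0.4], [0, 0, 0]],
  [[44, -6.8, 0.4], [0, 0, 0]],
  [[49, -7.5, 0.4], [0, 0, 0]],
  [[49, -7.5, 0.4], [0, 0, 0]],
])

```text
clock: 14.45
position: [0.4701, 0.1074, 0.0476]
tool_rot: [-3.141, -0.0, -0.153]
force: [-0.3, 0.4, -0.6]
grip_width: 0.0331
```

```bash
python3 look.py e5; python3 ov.py e5 .4698 .1074 -.1533 -.5
```

```text
{'clock': 14.55, 'position': [0.4697, 0.1074, 0.0477], 'tool_rot': [3.1416, 0.0002, -0.1533], 'force': [0.8942, 0.1341, -0.6839], 'moment': [0.0453, 0.0146, 0.0057], 'grip_width': 0.0334}
```

View pics/ov_e5t.png

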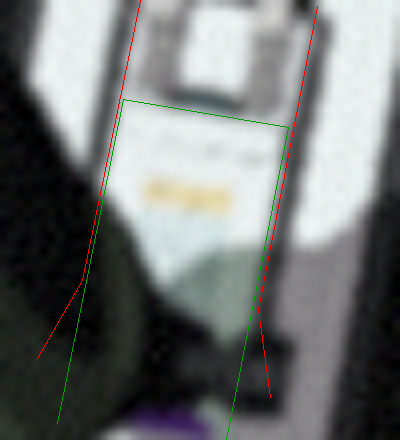

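View pics/e5s.png

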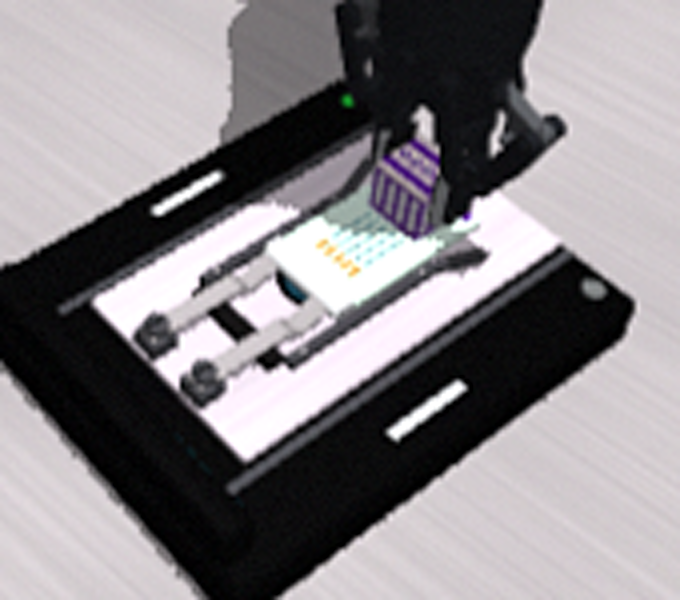

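>>> move_arm([
  [[1.5, -0.2, 0], [0, 0, 0]],
  [[3, -0.5, 0], [0, 0, 0]],
  [[4.5, -0.7, 0], [0, 0, 0]],
  [[6, -0.9, 0], [0, 0, 0]],
  [[7.5, -1.2, 0], [0, 0, 0]],
  [[9, -1.4, 0], [0, 0, 0]],
  [[10.5, -1.6, 0], [0, 0, 0]],
  [[12, -1.8, 0], [0, 0, 0]],
], grip_force=60)

```text
clock: 15.55
position: [0.4816, 0.1056, 0.0476]
tool_rot: [3.141, 0.0, -0.153]
force: [-2.6, -0.7, -1.3]
grip_width: 0.0329
```

>>> move_arm([
  [[1, -0.2, 0], [0, 0, 0]],
  [[2, -0.3, 0], [0, 0, 0]],
  [[3, -0.5, 0], [0, 0, 0]],
  [[4, -0.6, 0], [0, 0, 0]],
  [[5, -0.8, 0], [0, 0, 0]],
  [[5, -0.8, 0], [0, 0, 0]],
])

```text
clock: 16.3
position: [0.4868, 0.1048, 0.0477]
tool_rot: [3.142, 0.0, -0.153]
force: [-2.6, 0.1, -1.7]
grip_width: 0.0331
```

```bash
python3 look.py e6
```

```text
{'clock': 16.4, 'position': [0.4868, 0.1048, 0.0477], 'tool_rot': [-3.1416, -0.0001, -0.1533], 'force': [-3.4919, 1.0297, -1.6039], 'moment': [0.0191, 0.7568, -0.0003], 'grip_width': 0.0329}
```

View pics/e6s.png

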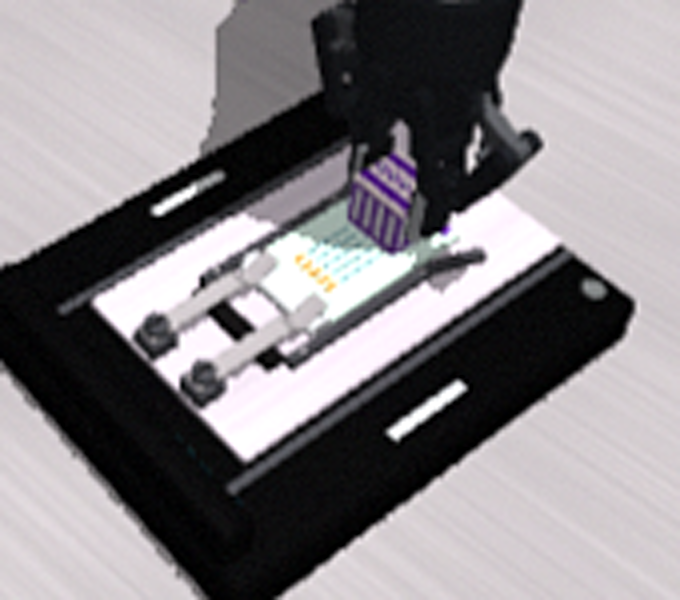

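>>> move_arm([
  [[1, -0.2, 0], [0, 0, 0]],
  [[2, -0.3, 0], [0, 0, 0]],
  [[3, -0.5, 0], [0, 0, 0]],
  [[4, -0.6, 0], [0, 0, 0]],
  [[5, -0.8, 0], [0, 0, 0]],
  [[5, -0.8, 0], [0, 0, 0]],
])

```text
clock: 17.15
position: [0.4915, 0.104, 0.0476]
tool_rot: [3.141, 0.001, -0.153]
force: [-5.7, 1.2, 0.8]
grip_width: 0.0328
```

>>> move_arm([
  [[1, -0.2, 0], [0, 0, 0]],
  [[2, -0.3, 0], [0, 0, 0]],
  [[3, -0.5, 0], [0, 0, 0]],
  [[4, -0.6, 0], [0, 0, 0]],
  [[4, -0.6, 0], [0, 0, 0]],
])

```text
clock: 17.77
position: [0.4962, 0.1034, 0.0477]
tool_rot: [-3.141, -0.001, -0.153]
force: [-0.3, 0.4, -1.1]
grip_width: 0.0329
```

>>> move_arm([
  [[1, -0.2, 0], [0, 0, 0]],
  [[2, -0.3, 0], [0, 0, 0]],
  [[3, -0.5, 0], [0, 0, 0]],
  [[4, -0.6, 0], [0, 0, 0]],
  [[5, -0.8, 0], [0, 0, 0]],
  [[6, -0.9, 0], [0, 0, 0]],
  [[6, -0.9, 0], [0, 0, 0]],
])

```text
clock: 18.65
position: [0.5021, 0.1025, 0.0477]
tool_rot: [-3.141, -0.0, -0.153]
force: [-1.1, -1.2, -2.6]
grip_width: 0.033
```

```bash
python3 look.py e7
```

```text
{'clock': 18.75, 'position': [0.502, 0.1025, 0.0477], 'tool_rot': [-3.1414, -0.0005, -0.1534], 'force': [-0.5191, 0.0555, -2.7491], 'moment': [-0.0207, 0.2989, 0.013], 'grip_width': 0.033}
```

View pics/e7s.png

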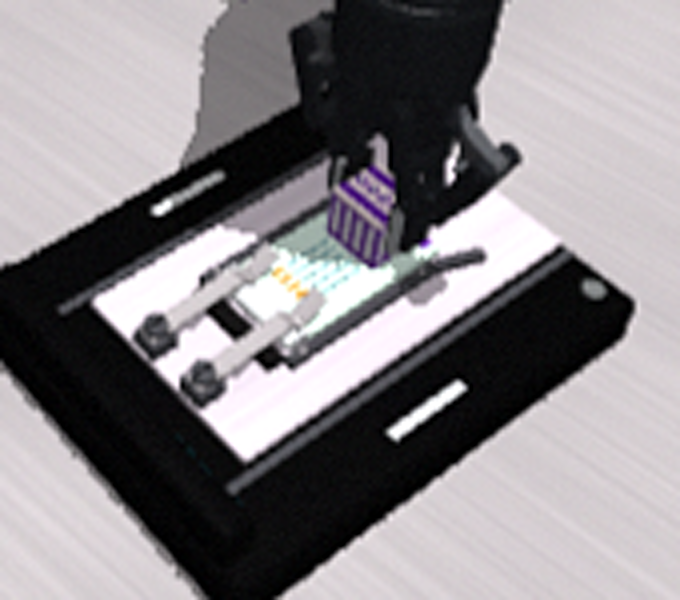

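View pics/e7t.png

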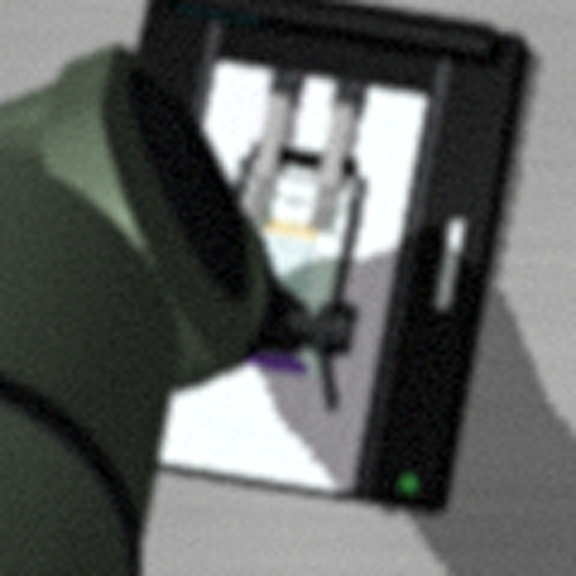

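>>> move_arm([
  [[1, -0.2, 0], [0, 0, 0]],
  [[2, -0.3, 0], [0, 0, 0]],
  [[3, -0.5, 0], [0, 0, 0]],
  [[4, -0.6, 0], [0, 0, 0]],
  [[4, -0.6, 0], [0, 0, 0]],
])

```text
clock: 19.38
position: [0.5064, 0.102, 0.0478]
tool_rot: [-3.141, -0.001, -0.153]
force: [2.9, -0.8, -3.4]
grip_width: 0.0324
```

>>> move_arm([
  [[0.6, -0.1, 0], [0, 0, 0]],
  [[1.2, -0.2, 0], [0, 0, 0]],
  [[1.8, -0.3, 0], [0, 0, 0]],
  [[1.8, -0.3, 0], [0, 0, 0]],
])

```text
clock: 19.88
position: [0.5073, 0.1016, 0.0477]
tool_rot: [3.141, 0.0, -0.153]
force: [-1.9, 0.5, -0.8]
grip_width: 0.0333
```

```bash
python3 look.py e8
python3 - <<'E'
import cv2,numpy as np
d=np.load("f_e8.npz");o=np.load("f_e7.npz")
f=lambda a:cv2.resize(np.clip(a[235:295,285:340,::-1]*1.5,0,255).astype(np.uint8),(385,420),interpolation=cv2.INTER_CUBIC)
cv2.imwrite("pics/e8c.png",np.hstack([f(o["s"]),f(d["s"])]))
E
```

```text
{'clock': 19.975, 'position': [0.5073, 0.1016, 0.0476], 'tool_rot': [3.1415, 0.0004, -0.1532], 'force': [-3.0705, -0.3541, -0.4915], 'moment': [0.1422, 0.7097, 0.0067], 'grip_width': 0.0327}
```

View pics/e8c.png

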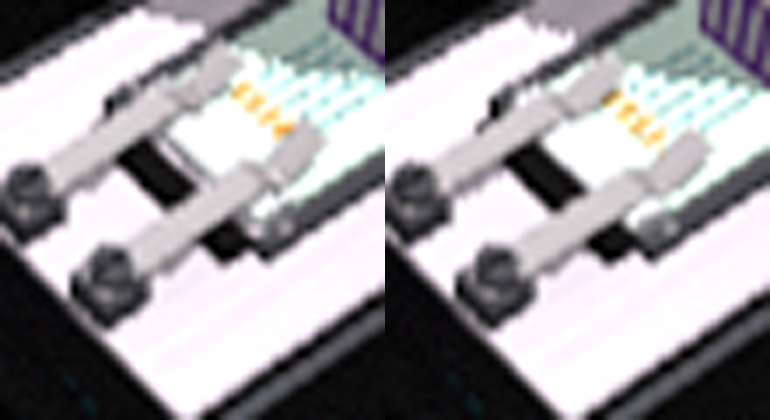

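The right crop shows the nose against the black stop (550,180), and the clip toes have dropped compared with before. I'll press gently once more to confirm the stop.

>>> move_arm([
  [[0.3, 0, 0], [0, 0, 0]],
  [[0.6, -0.1, 0], [0, 0, 0]],
  [[0.6, -0.1, 0], [0, 0, 0]],
])

```text
clock: 20.35
position: [0.5074, 0.1016, 0.0476]
tool_rot: [3.141, 0.001, -0.153]
force: [-8.3, 2.0, 2.1]
grip_width: 0.0325
```

Run:
```python
from workcell import *
s=observe();print(s["position"],s["force"],s["moment"])
```

```text
[0.50737547 0.10159824 0.04758665] [-8.33815934  2.00375924  2.11561681] [0.35801311 1.59436494 0.00958068]
```

A hard stop: 8 N with no further motion. I relieve the push, open and go straight up.

>>> move_arm([
  [[-0.8, 0.1, 0], [0, 0, 0]],
  [[-0.8, 0.1, 0], [0, 0, 0]],
])

```text
clock: 20.6
position: [0.5074, 0.1016, 0.0477]
tool_rot: [-3.142, 0.0, -0.153]
force: [-2.6, 1.8, -1.6]
grip_width: 0.0333
```

>>> move_arm([
  [[0, 0, 0], [0, 0, 0]],
  [[0, 0, 0], [0, 0, 0]],
  [[0, 0, 0], [0, 0, 0]],
  [[0, 0, 0], [0, 0, 0]],
  [[0, 0, 0], [0, 0, 0]],
], jaw=62)

```text
clock: 21.22
position: [0.5074, 0.1016, 0.0477]
tool_rot: [-3.142, -0.0, -0.153]
force: [0.3, 0.7, -0.0]
grip_width: 0.0621
```

```bash
python3 look.py e9
```

```text
{'clock': 21.325, 'position': [0.5074, 0.1016, 0.0477], 'tool_rot': [3.1416, 0.0, -0.1532], 'force': [0.3647, -0.6344, -0.1148], 'moment': [0.0199, 0.0032, 0.0393], 'grip_width': 0.0619}
```

View pics/e9s.png

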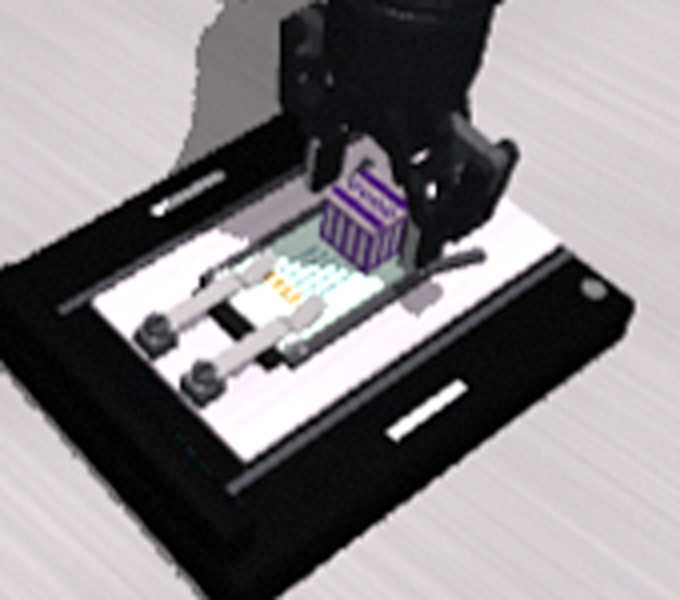

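Released. The fingers are clear on both sides of the block, at (320,180) and (425,250). Now I withdraw upward and toward the robot.

>>> move_arm([
  [[0, 0, 5], [0, 0, 0]],
  [[0, 0, 20], [0, 0, 0]],
  [[0, 0, 50], [0, 0, 0]],
  [[0, 0, 90], [0, 0, 0]],
  [[0, 0, 130], [0, 0, 0]],
  [[0, 0, 170], [0, 0, 0]],
  [[0, -40, 180], [0, 0, 0]],
  [[0, -90, 180], [0, 0, 0]],
  [[0, -140, 180], [0, 0, 0]],
  [[0, -190, 180], [0, 0, 0]],
  [[0, -220, 180], [0, 0, 0]],
  [[0, -220, 180], [0, 0, 0]],
])

```text
clock: 22.82
position: [0.507, -0.1207, 0.2287]
tool_rot: [3.141, -0.001, -0.157]
force: [-0.5, 0.7, 0.5]
grip_width: 0.062
```

```bash
python3 look.py g1
python3 - <<'E'
import cv2,numpy as np
d=np.load("f_g1.npz")
a=cv2.resize(np.clip(d["s"][225:300,280:370,::-1]*1.3,0,255).astype(np.uint8),(720,600),interpolation=cv2.INTER_CUBIC)
cv2.imwrite("pics/g1c.png",a)
cv2.imwrite("pics/g1full.png",cv2.resize(d["t"][:,:,::-1],(768,576)))
E
```

```text
{'clock': 22.925, 'position': [0.5074, -0.1179, 0.2284], 'tool_rot': [-3.1411, -0.0006, -0.1534], 'force': [-0.1615, 0.269, -0.2072], 'moment': [0.0522, 0.0462, -0.023], 'grip_width': 0.0619}
```

View pics/g1c.png

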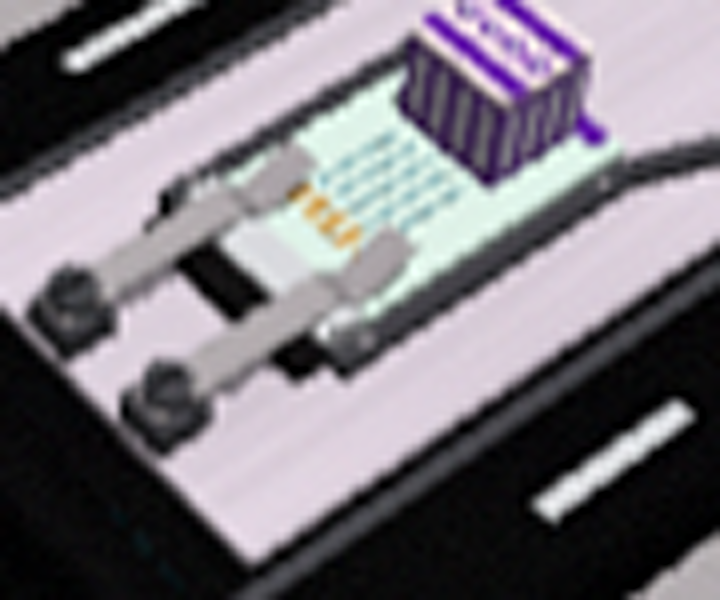

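View pics/g1full.png

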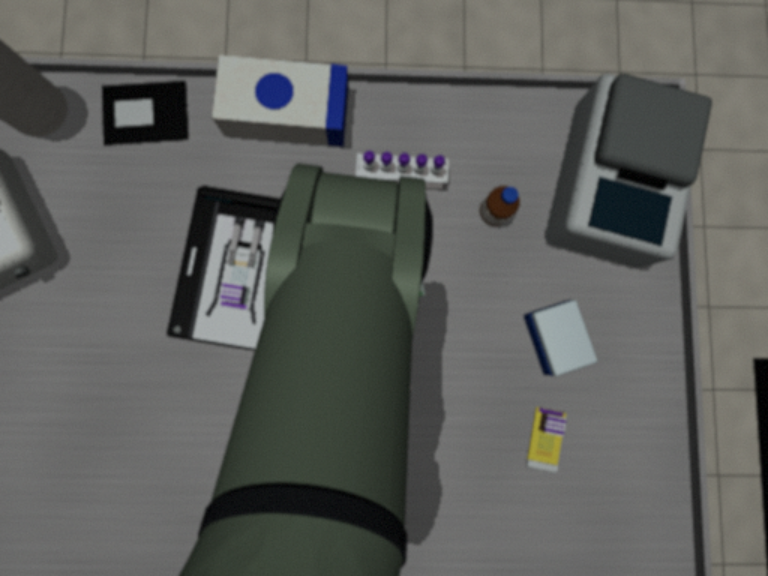

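View pics/g1t.png

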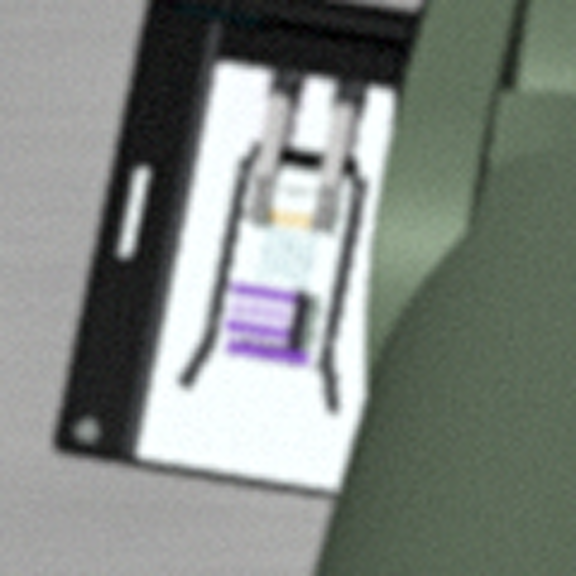

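Run:
```python
import cv2,numpy as np
# predicted toe-tip image rise vs clip angle, and edge-profile measurement
from h import *
F={n:np.load(f)["s"].astype(np.float32) for n,f in(("empty","f0.npz"),("bar","f_e7.npz"),("home","f_g1.npz"))}
rp=[.5579,.0942,-.1529]
for s in(1,-1):
  for a in(0,.04,.1):
    P=rz(rp[2])@np.array([50-14.5+43-79*np.cos(a)-0, 18*s, 51+79*np.sin(a)])/1e3+[rp[0],rp[1],0]
    print(s,a,np.round(proj(P,"s")[0]+[1.1,.7],1))
  P=rz(rp[2])@np.array([50-14.5-30,18*s,49])/1e3+[rp[0],rp[1],0];u=(proj(P,"s")[0]+[1.1,.7]).round().astype(int)
  tp=lambda n,h:F[n].mean(2)[u[1]-h-4:u[1]+h+3,u[0]-h:u[0]+h]
  t=F["bar"].mean(2)[u[1]-8:u[1]+4,u[0]-6:u[0]+6]
  for n in("empty","home"):
    S=F[n].mean(2)[u[1]-14:u[1]+10,u[0]-12:u[0]+12];r=cv2.matchTemplate(S,t,cv2.TM_CCOEFF_NORMED);_,v,_,l=cv2.minMaxLoc(r);print(n,v,np.array(l)-6)
out=[cv2.resize(np.clip(F[n][235:290,285:335,::-1]*1.3,0,255).astype(np.uint8),(260,286),interpolation=cv2.INTER_CUBIC) for n in F]
cv2.imwrite("pics/cmp.png",np.hstack(out))
```

```text
1 0 [330.2 254.6]
1 0.04 [330.4 253.6]
1 0.1 [330.5 252.2]
empty 0.41711434721946716 [ 6 -4]
home 0.7137609124183655 [0 0]
-1 0 [318.2 243.8]
-1 0.04 [318.3 242.8]
-1 0.1 [318.4 241.4]
empty 0.7489901185035706 [-6  5]
home 0.8079442381858826 [ 3 -2]
```

View pics/cmp.png

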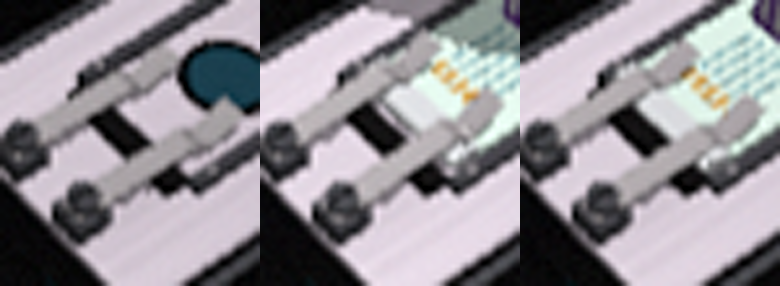

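Compared with the empty and riding pictures, both toes (755,98 and 688,42) sit between the two heights. They have dropped onto the plate, and the nose touches the stop on both sides.

Run:
```python
from workcell import *
print(job_done(), observe()["clock"])
```

```text
the job is handed in; nothing more can be done
the job is handed in; nothing more can be done
```

I loaded the purple-block chip into the reader. It lies flat between the rails with its nose on the back stop and both clips snapped down, and the job is handed in. It took about 23 s of the 69 s allowed.

**How it went**
- I gripped the chip by its block, entered the rails with no side force, and lowered it by feel onto the bed (about 4 N).
- It slid under the clips at up to about 6 N. Near the stop the clips dropped and drew it on.
- A last press met a hard stop at about 8 N with no further movement, well under the 15 N limit. I then took off the push, opened the gripper and lifted straight up.

**Last checks**
- The nose touches the stop on both sides.
- Both clip toes sit between their empty height and their height riding on the bar, which fits the snapped-down position. I judged this by eye, because the template match I tried for it was inconclusive.
- The wrist force reads near zero, and the robot is clear of everything.
- In the last top picture the yellow chip, tip box, bottle and rack look unmoved. The green chip and the marker are hidden under the arm there. The gripper never went near either of them while low.

**Disagreements**
- The stated fingertip position (25 mm ahead of the TCP) did not match the pictures, which showed the tips roughly 10 mm behind it with the jaws at 60 mm. I went by the pictures and by feel.
- The stop was felt about 4 mm nearer the robot along x than I had estimated from the pictures.

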